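# Load a plywood pattern under the spring clip of a marking jig

## Robot

A 6-joint arm with a two-finger parallel gripper is mounted at the origin on the work surface. World frame = base frame: x ahead of the robot, y to its left, z up, the work surface at z = 0. Lengths are in m, angles in degrees, forces in N, time in s.
With the tool pointing down it reaches from about 0.3 to 0.75 m from the base axis. Payload 8.5 kg.
Tool frame: the origin (TCP) lies at the very end of the fingers, on their centre line; the grasp point (between the pads) lies 19 mm behind it (hold_point_z is the distance from the TCP to the grasp point, in m); z points along the fingers, y is the direction in which the jaws open and shut (so a half turn about z gives the same grasp; the last joint's range is limited). The gripper opens to 85 mm and grips with 20 to 120 N. Pads are 22 mm wide; open, the fingers measure 114 mm over their backs; the gripper's body (76 mm by 85 mm) begins 54 mm behind the grasp point. The pads swing forward as they close: fully open they stand 13 mm farther back than shut.
Start: joints at [60.716, 21.807, 74.336, -0, 83.858, -12.336], TCP at [0.16, 0.526, 0.231] pointing down, gripper open.
Joint ranges: [-178.18, 178.18], [-50.72, 133.34], [12.68, 142.11], [-81.47, 261.47], [9.98, 163.14], [-165.26, 165.26]. Speed limits (degrees/s): [136.94, 136.94, 180, 180, 180, 180].

## Interface

Orientations are given as a 3x3 rotation matrix whose columns are the frame's x, y, z axes.
In Python, from rig import observe, get_image, close_job, hold_point_z gives the robot as it stands. The module is installed in compiled form; this text tells all that it offers.
- The arm moves only by the tool jog_arm, never from a script. Its arguments are lists of equal length, an entry for each row: "travel": the shift along the world's x, y, z in m, a list of three; "dr": the turn, a rotation vector about the world's x, y, z in rad, a list of three. In form: {"travel": [[x, y, z], ...], "dr": [[rx, ry, rz], ...]}. A call has 1 to 20 rows; each row shifts and turns the commanded pose from where the row before left it; what a row does not reach is not made up. A row lasts 1/12 s, in which the tool goes at most 41.7 mm and 7.16 degrees, less where a joint would pass 70% of its speed; a pose out of reach is approached as far as the arm can. A call with a gripper value outside its range is refused whole. "jaw" is the finger opening in m, from 0 to 0.0854, set as the call begins (left out, the last holds). The fingers move at their own pace and stop on an object; "newtons" is the grip in N (left out, the last holds). Time passes only in rows, so rows that do not move let the fingers close. It gives the time, the measured TCP pose, the force and the opening at its end, in the units of the state.
- observe(): the state, without advancing time (a new reading comes with each control period).
- get_image(name): name is "scene" or "top"; returns a dict with "color" (480x640x3 uint8, red, green, blue), "fovy" (degrees; the focal length in pixels is half the picture's height over the tangent of half this angle, whatever the lens; pixels are square), "cx", "cy" (the principal point, pixels), "R" (3x3) and "t" (3): a world point X has camera coordinates R X + t. Camera axes: x right, y down, z forward; pixel columns grow to the right and rows downward; lengths in m; the calibration is good to about 2 mm. A picture is of the moment at which its call begins. There is no depth.
- close_job(): hands the job in, once; it reports no verdict.
The state is a dict: "time_s": time; "q": joint angles; "qvel": joint speeds; "joint_efforts": joint torques, N m; "position": TCP position; "tool_rot": TCP orientation; "ft_force": force on the tool from outside, world axes, zero at the start; "wrist_torque": the same for the moment, N m; "grip_width": finger opening in m.
Only numpy, scipy, OpenCV 4.12 (cv2) and the standard library are available. Lean on these libraries where they do the work, as an engineer would, in place of code of your own. Each camera call takes 0.05 s, during which the arm holds its last target.

## Task

Load the small plywood pattern in the marking jig: hold the jig's spring clip open by pressing its long tail plate down with one fingertip, and with the other fingertip push the pattern by its batten along the channel, beneath the raised jaw, until its nose is fully home against the end stop, with the clip still held open. Then let go and move clear, so that the clip springs down onto the pattern and holds it. Only press and push, never lift or tip the pattern, and leave the can, the tape roll and the mallet alone.

Things in the scene. Friction and masses are not known exactly. Their poses are not given: they have to be found in the camera images.
- jig: fixed wooden board, 240 x 160 x 12 mm; origin: centre of its underside, on the bench; x runs along the channel from its open end to the end stop (push direction), z up. Channel: centre line at y = -30 mm, floor at z = 12 mm, between two fences 63 mm apart, up to z = 21 mm. Clip shaft along x at y = 15, z = 30 mm, in three hinge blocks up to z = 36 mm at x = -112, 50, 98 mm
- end_stop (a point): middle of the end stop's face at the far end of the channel, jig (105, -30, 19) mm; the stop stands to z = 26 mm
- clip (a joint): angle of the steel spring clip, a rocker on the jig's shaft: 0 = jaw down, too low for the pattern to enter; about 0.1 = jaw resting on the pattern; above 0.16 it clears the pattern; 0.40 = tail at its lower stop, jaw fully raised. Pressing the tail down opens it (about 4 N at its middle to start, 12 N at the stop); it springs back when let go
- clip_jaw (a point): middle of the underside of the jaw's lip, jig (74, -29, 13.5) mm with the clip closed, 1.5 mm over the channel floor; the lip is 36 mm long along jig x (56 to 92 mm), 6 mm wide. Jaw and its arm reach over the channel from the shaft; top at z = 35 mm closed, 53 mm raised
- clip_tail (a point): middle of the top of the clip's tail, jig (-35, 50, 40) mm when closed, about 14 mm lower at the stop. The tail is a plain steel plate at the side of the channel, 160 mm along jig x (-115 to 45 mm), 46 mm wide (jig y = 18 to 63 mm), outer edge 7 mm higher at rest, 11 mm lower than the inner edge at the stop; a fingertip can slide along it while pressing
- pattern: loose plywood plate, 80 (x) x 60 (y) x 6 mm, about 120 g, in the channel, x along the jig's x; origin: centre of its underside. At its back end (x = -40 to -26 mm) stands a wooden batten, 52 mm wide, up to 34 mm above the underside, its back face flush with the plate's back edge: push there. Home, the origin is at jig x = 65 mm
- pattern_nose (a point): middle of the pattern's front edge, 40 mm ahead of its origin, 3 mm above its underside; home at jig x = 105 mm
- spray_can: bystander: upright can, 54 mm diameter, 150 mm tall; origin at the centre of its underside
- tape_roll: bystander: paper tape roll lying flat, 90 mm outside diameter, 25 mm high; origin at the centre of its underside
- mallet: bystander: wooden mallet lying on the bench to the right of the jig, along its own x; origin on the bench

How it is judged:
By the outcome, as a careful person would: the job done as asked, in the order asked, and still so for the second after the job is handed in, with the robot touching nothing.
It also fails if it takes over 45 s, if anything falls off the work surface, if the arm or the gripper's body presses on something with over 40 N, if the wrist force passes 120 N, or if a joint passes its speed limit or range.

## Working session

There is one attempt and no reset: what is moved stays moved. The work goes in short steps, Python scripts to look and compute and a tool call to move; the robot and the scene stay as the last step left them, time stands still between calls to the robot, and variables do not carry over. Pictures are saved under pics/ and viewed, and the job is handed in when it is done.

Besides the shell and the picture viewer there is one more tool, called by a JSON object that holds its "fn" and its "kwargs", one argument or row to a line. jog_arm: Moves the arm, as the interface text tells. Its arguments: {"type":"object","properties":{"travel":{"type":"array"},"dr":{"type":"array"},"jaw":{"type":"number"},"newtons":{"type":"number"}},"required":["travel","dr"]}

```bash
mkdir -p pics; cat > h.py <<'E'
import numpy as np, cv2
from rig import observe, get_image, close_job, hold_point_z
def snap(n,tag):
    im=get_image(n); cv2.imwrite(f'pics/{n}_{tag}.png',im['color'][:,:,::-1]); np.savez(f'pics/{n}_{tag}.npz',**im); return im
def load(n,tag): return dict(np.load(f'pics/{n}_{tag}.npz'))
def cam(im):
    f=240/np.tan(np.radians(float(im['fovy']))/2); return f,float(im['cx']),float(im['cy']),im['R'],im['t']
def plane(im,uv,z):
    f,cx,cy,R,t=cam(im); d=R.T@np.array([(uv[0]-cx)/f,(uv[1]-cy)/f,1]); c=-R.T@t
    return c+d*(z-c[2])/d[2]
def proj(im,X):
    f,cx,cy,R,t=cam(im); p=R@np.asarray(X)+t; return np.array([cx+f*p[0]/p[2],cy+f*p[1]/p[2]])
E
python3 - <<'E'
from h import *
np.set_printoptions(precision=4,suppress=True)
for n in('scene','top'):
    im=snap(n,'0'); f,cx,cy,R,t=cam(im); print(n,f,cx,cy,-R.T@t); print(R)
s=observe(); print(s, hold_point_z)
E
```

```text
scene 525.9648166127381 322.2657721826966 233.64212666453818 [ 0.9731 -0.4847  0.8459]
[[ 0.7682  0.6401 -0.0145]
 [ 0.5032 -0.6175 -0.6046]
 [-0.3959  0.4571 -0.7964]]
top 600.0952079938729 314.06308953914277 241.8576379043539 [ 0.521  -0.0318  1.2775]
[[-0.0143 -0.9994  0.0304]
 [-0.9985  0.0126 -0.0539]
 [ 0.0535 -0.0311 -0.9981]]
{'time_s': 0.1, 'q': array([ 60.7175,  21.8367,  74.3792,  -0.0004,  83.8587, -12.3363]), 'qvel': array([-0.0341, -0.1054, -0.0526,  0.0071, -0.0157,  0.0157]), 'joint_efforts': array([  0.0033, -44.9219, -23.1658,  -0.0002,   0.0036,  -0.    ]), 'position': array([0.1602, 0.5259, 0.2308]), 'tool_rot': array([[-0.9566,  0.2915, -0.0006],
       [ 0.2915,  0.9566, -0.0011],
       [ 0.0003, -0.0013, -1.    ]]), 'ft_force': array([ 0.6637, -0.3074, -0.7238]), 'wrist_torque': array([ 0.0227,  0.0042, -0.0148]), 'grip_width': 0.08527201081794042} 0.0187
```

View pics/scene_0.png

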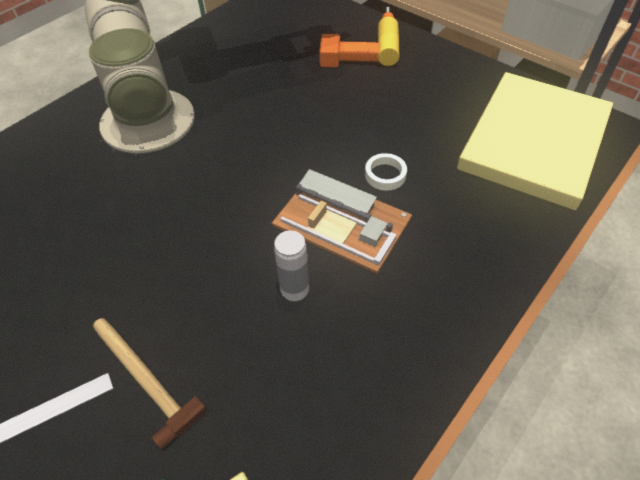

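View pics/top_0.png

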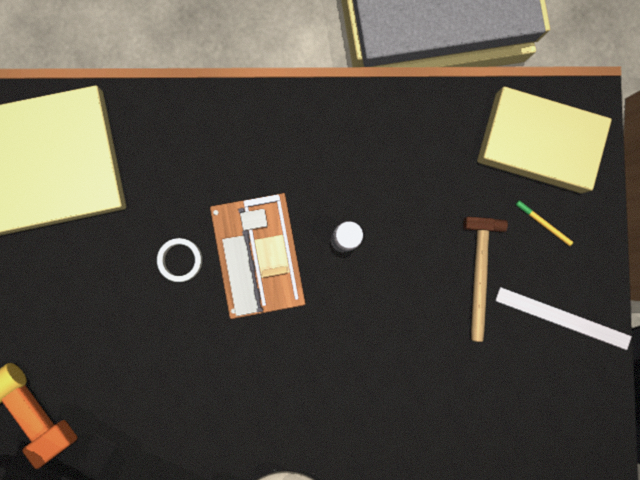

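The scene view shows the jig near (342,220), with the can at (291,265) and the tape roll at (386,171). In the top view the jig spans (211,194) to (304,318). The stop is at the upper end, the tail is on the left and the pattern is near (272,257). Next I'll measure the jig pose.

```bash
python3 - <<'E'
from h import *
np.set_printoptions(precision=4,suppress=True)
for n,(x0,y0,x1,y1) in dict(top=(150,180,370,330),scene=(260,155,430,310)).items():
    im=load(n,'0'); c=im['color'][y0:y1,x0:x1]; 
    k=min(800//(x1-x0),600//(y1-y0)); cv2.imwrite(f'pics/{n}_zoom0.png',cv2.resize(c[:,:,::-1],None,fx=k,fy=k,interpolation=cv2.INTER_CUBIC)); print(n,k)
im=load('top','0'); hsv=cv2.cvtColor(im['color'],cv2.COLOR_RGB2HSV)
m=((hsv[:,:,2]>70)).astype(np.uint8); m2=np.zeros_like(m); m2[185:325,206:310]=m[185:325,206:310]
m2=cv2.morphologyEx(m2,cv2.MORPH_CLOSE,np.ones((7,7)))
cs,_=cv2.findContours(m2,0,2); c=max(cs,key=cv2.contourArea); r=cv2.minAreaRect(c); b=cv2.boxPoints(r); print(r);print(b)
P=np.array([plane(im,p,0.012) for p in b]); print(P)
print([np.linalg.norm(P[i]-P[i-1]) for i in range(4)], P.mean(0))
# can, tape
for nm,(x0,y0,x1,y1),z in (('can',(325,215,370,260),.15),('tape',(150,230,208,290),.025)):
    mm=np.zeros_like(m); mm[y0:y1,x0:x1]=(hsv[y0:y1,x0:x1,2]>120); cs,_=cv2.findContours(mm,0,2); c=max(cs,key=cv2.contourArea)
    (u,v),rr=cv2.minEnclosingCircle(c); print(nm,u,v,rr,plane(im,(u,v),z))
E
```

```text
top 3
scene 3
((256.94757080078125, 255.4117889404297), (115.06654357910156, 77.49152374267578), 79.48737335205078)
[[208.3551 205.9135]
 [284.5459 191.775 ]
 [305.54   304.9101]
 [229.3492 319.0486]]
[[ 0.6675  0.1506  0.012 ]
 [ 0.6959 -0.0102  0.012 ]
 [ 0.4565 -0.0515  0.012 ]
 [ 0.4296  0.1081  0.012 ]]
[np.float64(0.241730671418378), np.float64(0.16329612018990994), np.float64(0.24296682625113314), np.float64(0.16182428980530883)] [0.5624 0.0492 0.012 ]
can 348.4677429199219 234.7903289794922 13.991052627563477 [ 0.594  -0.1321  0.15  ]
tape 178.5117645263672 259.6647033691406 22.245208740234375 [0.5547 0.2108 0.025 ]
```

```bash
ls pics
```

```text
scene_0.npz
scene_0.png
scene_zoom0.png
top_0.npz
top_0.png
top_zoom0.png
```

View pics/top_zoom0.png

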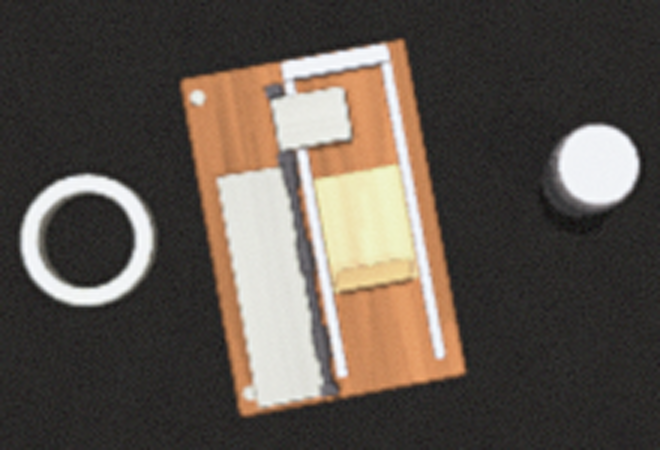

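View pics/scene_zoom0.png

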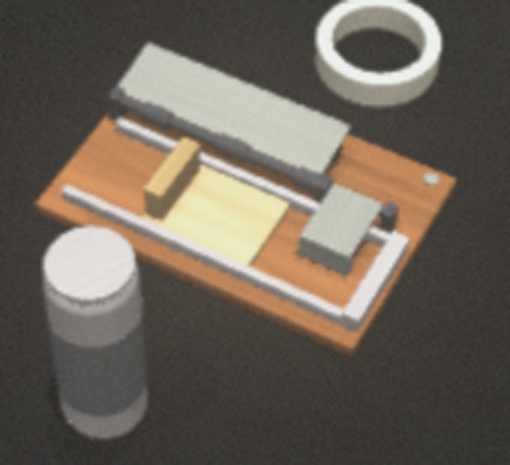

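```bash
cat >> h.py <<'E'
J0=np.array([0.5624,0.0492]); YAW=np.radians(9.95)
def jw(p,J0=J0,yaw=YAW):
    c,s=np.cos(yaw),np.sin(yaw); p=np.asarray(p,float)/1000
    return np.array([J0[0]+c*p[0]-s*p[1],J0[1]+s*p[0]+c*p[1],p[2]])
def wj(P,J0=J0,yaw=YAW):
    c,s=np.cos(yaw),np.sin(yaw); d=np.asarray(P)[:2]-J0
    return np.array([c*d[0]+s*d[1],-s*d[0]+c*d[1],P[2]])*1000
E
python3 - <<'E'
from h import *
np.set_printoptions(precision=1,suppress=True)
pts=[(120,80,12),(120,-80,12),(-120,-80,12),(-120,80,12),(105,1.5,26),(105,-61.5,26),(-115,18,36),(45,18,36),(-115,63,43.5),(45,63,43.5),(56,-30,35),(92,-30,35)]
for n,r in dict(top=(150,180,370,330),scene=(260,155,430,310)).items():
    im=load(n,'0'); x0,y0,x1,y1=r; c=cv2.resize(im['color'][y0:y1,x0:x1,::-1],None,fx=3,fy=3,interpolation=cv2.INTER_CUBIC)
    for p in pts:
        u=(proj(im,jw(p))-[x0,y0])*3+1; cv2.circle(c,tuple(int(round(a)) for a in u),3,(0,0,255),-1)
    cv2.imwrite(f'pics/{n}_chk0.png',c)
# can corner checks: pattern via colour in top
im=load('top','0'); hsv=cv2.cvtColor(im['color'],cv2.COLOR_RGB2HSV)
print(hsv[250,270],hsv[272,275],hsv[290,280],hsv[225,270])
m=np.zeros((480,640),np.uint8); s=(slice(190,320),slice(210,305)); h=hsv[s]; m[s]=(h[...,0]>=19)&(h[...,0]<32)&(h[...,1]>60)&(h[...,2]>150)
cs,_=cv2.findContours(m,0,2); c=max(cs,key=cv2.contourArea); r=cv2.minAreaRect(c); b=cv2.boxPoints(r); print(r,b)
for z in(.018,.046): print(z,np.array([wj(plane(im,p,z)) for p in b]))
E
```

```text
[ 27  53 240] [ 21  97 237] [ 13 138 207] [ 13 141 219]
((271.4230651855469, 255.61538696289062), (38.242645263671875, 28.829072952270508), 78.69007110595703) [[253.5 239.7]
 [281.8 234. ]
 [289.3 271.5]
 [261.  277.2]]
0.018 [[ 32.9   0.9  18. ]
 [ 33.7 -59.5  18. ]
 [-46.6 -60.4  18. ]
 [-47.2  -0.2  18. ]]
0.046 [[ 31.   -0.7  46. ]
 [ 31.7 -59.7  46. ]
 [-46.8 -60.7  46. ]
 [-47.4  -1.8  46. ]]
```

View pics/top_chk0.png

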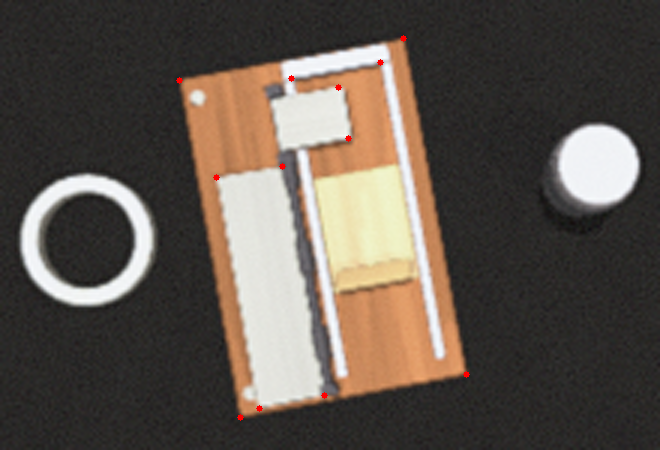

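View pics/scene_chk0.png

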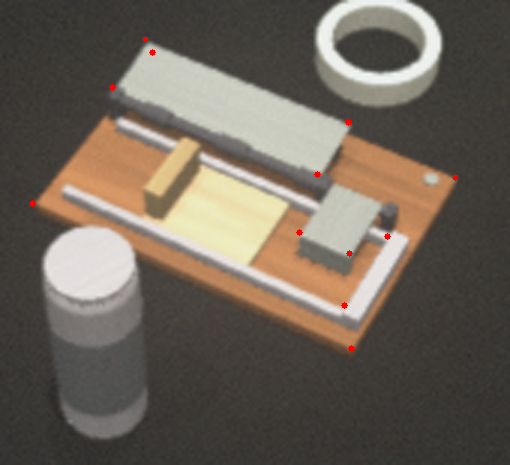

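```bash
python3 - <<'E'
from h import *
np.set_printoptions(precision=4,suppress=True)
P=jw((-72,10.25,120)); p=observe()['position']; print(P,p,P-p, (P-p)/16, jw((1,0,0))-jw((0,0,0)))
print(wj([.594,-.132,.15]),wj([.5547,.2108,0]))
E
```

```text
[0.4897 0.0469 0.12  ] [0.1602 0.5259 0.2308] [ 0.3295 -0.479  -0.1108] [ 0.0206 -0.0299 -0.0069] [0.001  0.0002 0.    ]
[  -0.1846 -183.9347  150.    ] [ 20.3385 160.4998   0.    ]
```

{"fn": "jog_arm", "kwargs": {
  "travel": [
    [0.0165,-0.024,-0.003],
    [0.0165,-0.024,-0.003],
    [0.0165,-0.024,-0.003],
    [0.0165,-0.024,-0.003],
    [0.0165,-0.024,-0.003],
    [0.0165,-0.024,-0.003],
    [0.0165,-0.024,-0.003],
    [0.0165,-0.024,-0.003],
    [0.0165,-0.024,-0.003],
    [0.0165,-0.024,-0.003],
    [0.0165,-0.024,-0.003],
    [0.0165,-0.024,-0.003],
    [0.0165,-0.024,-0.003],
    [0.0165,-0.024,-0.003],
    [0.0165,-0.024,-0.003],
    [0.0165,-0.024,-0.003],
    [0.0165,-0.024,-0.003],
    [0.0165,-0.024,-0.003],
    [0.0165,-0.024,-0.003],
    [0.0165,-0.024,-0.003]
  ],
  "dr": [
    [0,0,0.047],
    [0,0,0.047],
    [0,0,0.047],
    [0,0,0.047],
    [0,0,0.047],
    [0,0,0.047],
    [0,0,0.047],
    [0,0,0.047],
    [0,0,0.047],
    [0,0,0.047],
    [0,0,0],
    [0,0,0],
    [0,0,0],
    [0,0,0],
    [0,0,0],
    [0,0,0],
    [0,0,0],
    [0,0,0],
    [0,0,0],
    [0,0,0]
  ],
  "jaw": 0.066,
  "newtons": 60
}}

```text
time_s: 1.77
position: [0.4908, 0.0448, 0.1709]
tool_rot: [[-0.985, -0.173, -0.001], [-0.173, 0.985, 0.0], [0.001, 0.0, -1.0]]
ft_force: [0.7, -0.2, -0.3]
grip_width: 0.0659
```

{"fn": "jog_arm", "kwargs": {
  "travel": [
    [0,0,-0.02],
    [0,0,-0.02],
    [0,0,-0.02],
    [0,0,-0.02],
    [0,0,0],
    [0,0,0]
  ],
  "dr": [
    [0,0,0],
    [0,0,0],
    [0,0,0],
    [0,0,0],
    [0,0,0],
    [0,0,0]
  ]
}}

```text
time_s: 2.27
position: [0.49, 0.0461, 0.091]
tool_rot: [[-0.985, -0.173, -0.002], [-0.173, 0.985, 0.0], [0.002, 0.001, -1.0]]
ft_force: [1.2, 0.4, 1.7]
grip_width: 0.0662
```

```bash
python3 - <<'E'
from h import *
np.set_printoptions(precision=4,suppress=True)
s=observe(); print(wj(s['position']), s['tool_rot'], s['ft_force'],s['grip_width'])
for n,r in dict(top=(150,180,370,330),scene=(250,130,450,280)).items():
    im=snap(n,'1'); x0,y0,x1,y1=r; c=cv2.resize(im['color'][y0:y1,x0:x1,::-1],None,fx=3,fy=3,interpolation=cv2.INTER_CUBIC)
    cv2.imwrite(f'pics/{n}_z1.png',c)
E
```

```text
[-71.8363   9.4917  91.0172] [[-0.9849 -0.1733 -0.002 ]
 [-0.1733  0.9849  0.0003]
 [ 0.0019  0.0006 -1.    ]] [1.1895 0.4072 1.7057] 0.06621245653295357
```

View pics/scene_z1.png

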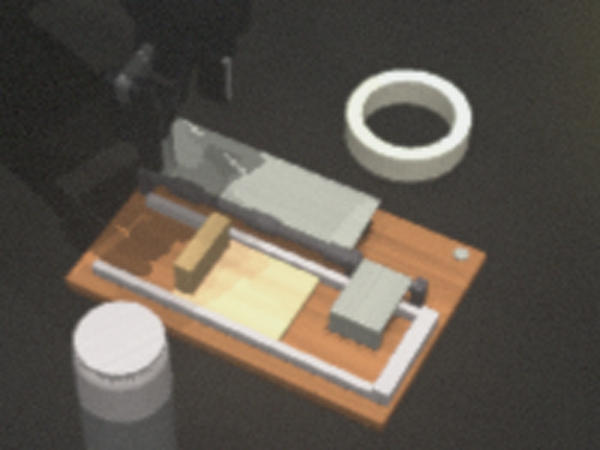

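View pics/top_z1.png

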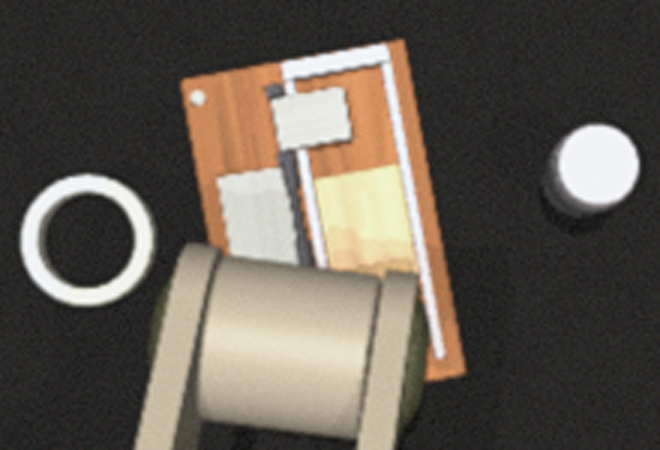

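{"fn": "jog_arm", "kwargs": {
  "travel": [
    [0,0.0007,-0.012],
    [0,0,-0.012],
    [0,0,-0.012],
    [0,0,-0.005],
    [0,0,0],
    [0,0,0]
  ],
  "dr": [
    [0,0,0],
    [0,0,0],
    [0,0,0],
    [0,0,0],
    [0,0,0],
    [0,0,0]
  ]
}}

```text
time_s: 2.87
position: [0.4908, 0.0468, 0.0512]
tool_rot: [[-0.985, -0.173, 0.001], [-0.173, 0.985, -0.0], [-0.001, -0.0, -1.0]]
ft_force: [-0.2, 0.4, 0.5]
grip_width: 0.0666
```

{"fn": "jog_arm", "kwargs": {
  "travel": [
    [0,0,-0.002],
    [0,0,-0.002],
    [0,0,-0.002],
    [0,0,-0.002],
    [0,0,0],
    [0,0,0]
  ],
  "dr": [
    [0,0,0],
    [0,0,0],
    [0,0,0],
    [0,0,0],
    [0,0,0],
    [0,0,0]
  ]
}}

```text
time_s: 3.37
position: [0.4903, 0.0468, 0.0423]
tool_rot: [[-0.985, -0.173, -0.0], [-0.173, 0.985, 0.0], [0.0, 0.0, -1.0]]
ft_force: [-0.4, 0.3, 0.8]
grip_width: 0.0659
```

{"fn": "jog_arm", "kwargs": {
  "travel": [
    [0,0,-0.002],
    [0,0,-0.002],
    [0,0,0],
    [0,0,0]
  ],
  "dr": [
    [0,0,0],
    [0,0,0],
    [0,0,0],
    [0,0,0]
  ]
}}

```text
time_s: 3.7
position: [0.4902, 0.0468, 0.0382]
tool_rot: [[-0.985, -0.173, -0.0], [-0.173, 0.985, 0.0], [0.0, 0.0, -1.0]]
ft_force: [-0.3, 0.3, 0.1]
grip_width: 0.0662
```

{"fn": "jog_arm", "kwargs": {
  "travel": [
    [0,0,-0.002],
    [0,0,-0.002],
    [0,0,0],
    [0,0,0]
  ],
  "dr": [
    [0,0,0],
    [0,0,0],
    [0,0,0],
    [0,0,0]
  ]
}}

```text
time_s: 4.03
position: [0.4903, 0.0468, 0.0342]
tool_rot: [[-0.985, -0.173, -0.0], [-0.173, 0.985, 0.0], [0.0, 0.0, -1.0]]
ft_force: [-0.6, -0.5, -0.2]
grip_width: 0.0658
```

{"fn": "jog_arm", "kwargs": {
  "travel": [
    [0,0,-0.002],
    [0,0,-0.001],
    [0,0,0],
    [0,0,0]
  ],
  "dr": [
    [0,0,0],
    [0,0,0],
    [0,0,0],
    [0,0,0]
  ]
}}

```text
time_s: 4.37
position: [0.4905, 0.0468, 0.0315]
tool_rot: [[-0.985, -0.173, 0.0], [-0.173, 0.985, 0.0], [-0.0, -0.0, -1.0]]
ft_force: [-0.3, 0.5, 5.2]
grip_width: 0.066
```

{"fn": "jog_arm", "kwargs": {
  "travel": [
    [0,0,-0.002],
    [0,0,-0.001],
    [0,0,0],
    [0,0,0]
  ],
  "dr": [
    [0,0,0],
    [0,0,0],
    [0,0,0],
    [0,0,0]
  ]
}}

```text
time_s: 4.7
position: [0.4904, 0.0473, 0.0287]
tool_rot: [[-0.985, -0.173, 0.0], [-0.173, 0.985, 0.001], [-0.001, 0.001, -1.0]]
ft_force: [-0.6, 4.7, 7.2]
grip_width: 0.0662
```

```bash
python3 - <<'E'
from h import *
np.set_printoptions(precision=4,suppress=True)
s=observe(); print(wj(s['position']), s['ft_force'],s['wrist_torque'])
im=snap('scene','2'); x0,y0,x1,y1=(260,130,420,260); c=cv2.resize(im['color'][y0:y1,x0:x1,::-1],None,fx=4,fy=4,interpolation=cv2.INTER_CUBIC)
cv2.imwrite(f'pics/scene_z2.png',np.clip(c.astype(float)*1.8,0,255).astype(np.uint8))
E
```

```text
[-71.2841  10.5972  28.6654] [-0.636   4.6847  7.1637] [0.9206 0.2268 0.0096]
```

View pics/scene_z2.png

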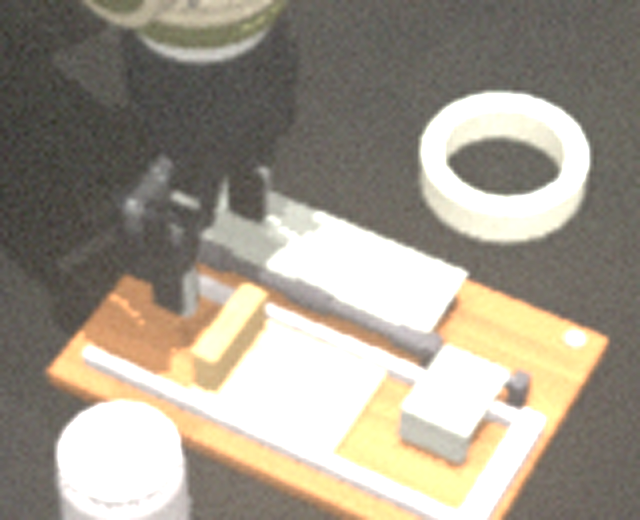

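{"fn": "jog_arm", "kwargs": {
  "travel": [
    [0,0,-0.001],
    [0,0,-0.001],
    [0,0,-0.001],
    [0,0,-0.001],
    [0,0,0],
    [0,0,0]
  ],
  "dr": [
    [0,0,0],
    [0,0,0],
    [0,0,0],
    [0,0,0],
    [0,0,0],
    [0,0,0]
  ]
}}

```text
time_s: 5.25
position: [0.4903, 0.0477, 0.0249]
tool_rot: [[-0.985, -0.173, 0.001], [-0.173, 0.985, 0.001], [-0.001, 0.001, -1.0]]
ft_force: [-2.6, 6.2, 10.0]
grip_width: 0.0658
```

{"fn": "jog_arm", "kwargs": {
  "travel": [
    [0,0,-0.001],
    [0,0,-0.001],
    [0,0,0],
    [0,0,0]
  ],
  "dr": [
    [0,0,0],
    [0,0,0],
    [0,0,0],
    [0,0,0]
  ]
}}

```text
time_s: 5.58
position: [0.4903, 0.0477, 0.023]
tool_rot: [[-0.985, -0.173, 0.001], [-0.173, 0.985, 0.002], [-0.001, 0.001, -1.0]]
ft_force: [-1.4, 6.6, 10.8]
grip_width: 0.0657
```

```bash
python3 - <<'E'
from h import *
np.set_printoptions(precision=4,suppress=True)
s=observe(); print(wj(s['position']), s['ft_force'],s['wrist_torque'])
im=snap('scene','3'); x0,y0,x1,y1=(260,130,420,260); c=cv2.resize(im['color'][y0:y1,x0:x1,::-1],None,fx=4,fy=4,interpolation=cv2.INTER_CUBIC)
cv2.imwrite(f'pics/scene_z3.png',np.clip(c.astype(float)*1.8,0,255).astype(np.uint8))
E
```

```text
[-71.2807  11.0176  23.0159] [-1.3728  6.6181 10.7733] [1.532  0.384  0.0779]
```

View pics/scene_z3.png

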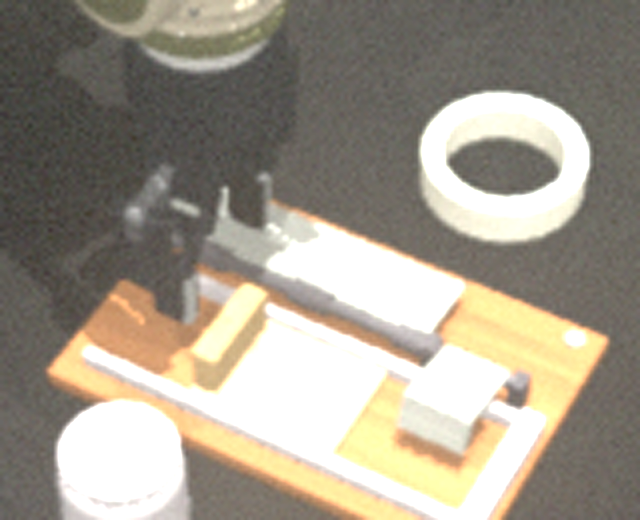

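{"fn": "jog_arm", "kwargs": {
  "travel": [
    [0,0,-0.001],
    [0,0,-0.001],
    [0,0,-0.0005],
    [0,0,0],
    [0,0,0]
  ],
  "dr": [
    [0,0,0],
    [0,0,0],
    [0,0,0],
    [0,0,0],
    [0,0,0]
  ]
}}

```text
time_s: 6.05
position: [0.4903, 0.0477, 0.0207]
tool_rot: [[-0.985, -0.173, 0.001], [-0.173, 0.985, 0.001], [-0.001, 0.001, -1.0]]
ft_force: [-2.4, 6.5, 13.1]
grip_width: 0.0659
```

```bash
python3 - <<'E'
from h import *
np.set_printoptions(precision=4,suppress=True)
s=observe(); print(wj(s['position']), s['ft_force'],s['wrist_torque'])
im=snap('scene','4'); x0,y0,x1,y1=(330,185,410,250); c=cv2.resize(im['color'][y0:y1,x0:x1,::-1],None,fx=9,fy=9,interpolation=cv2.INTER_CUBIC)
for th,col in ((0,(255,0,0)),(.16,(0,255,255)),(.3,(0,255,0)),(.4,(0,0,255))):
    # front corners of jaw (lip y -32, top z35) rotated about shaft; tail down => jaw up
    for x in(56,92):
      for y,z in((-32,35),(-32,13.5)):
        d=np.array([y-15,z-30.]); cc,ss=np.cos(-th),np.sin(-th); r=[cc*d[0]-ss*d[1],ss*d[0]+cc*d[1]]
        u=(proj(im,jw((x,15+r[0],30+r[1])))-[x0,y0])*9+4
        cv2.circle(c,tuple(int(round(a)) for a in u),4,col,-1)
cv2.imwrite('pics/scene_z4.png',c)
E
```

```text
[-71.234   10.9664  20.6632] [-2.3803  6.5134 13.1018] [1.5314 0.4708 0.0058]
```

View pics/scene_z4.png

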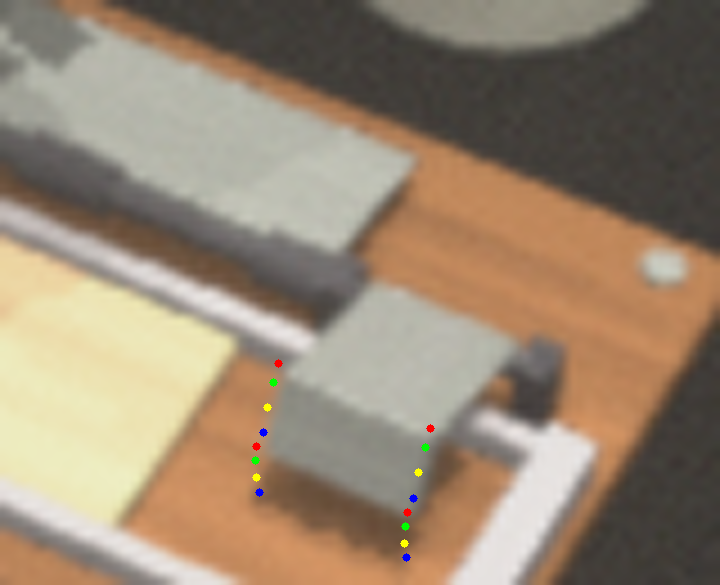

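{"fn": "jog_arm", "kwargs": {
  "travel": [
    [0.00295,0.00052,0],
    [0.00295,0.00052,0],
    [0.00295,0.00052,0],
    [0.00295,0.00052,0],
    [0.00295,0.00052,0],
    [0.00295,0.00052,0],
    [0.00295,0.00052,0],
    [0.00295,0.00052,0],
    [0.00295,0.00052,0],
    [0.00295,0.00052,0],
    [0,0,0],
    [0,0,0]
  ],
  "dr": [
    [0,0,0],
    [0,0,0],
    [0,0,0],
    [0,0,0],
    [0,0,0],
    [0,0,0],
    [0,0,0],
    [0,0,0],
    [0,0,0],
    [0,0,0],
    [0,0,0],
    [0,0,0]
  ]
}}

```text
time_s: 7.1
position: [0.5183, 0.0526, 0.0203]
tool_rot: [[-0.985, -0.174, -0.003], [-0.174, 0.985, 0.001], [0.003, 0.001, -1.0]]
ft_force: [-7.1, 3.4, 14.4]
grip_width: 0.066
```

```bash
cat > look.py <<'E'
import sys
from h import *
np.set_printoptions(precision=4,suppress=True)
s=observe(); print(wj(s['position']), s['ft_force'],s['wrist_torque'])
tag=sys.argv[1]
im=snap('scene',tag); x0,y0,x1,y1=(260,150,420,270); c=cv2.resize(im['color'][y0:y1,x0:x1,::-1],None,fx=5,fy=5,interpolation=cv2.INTER_CUBIC)
cv2.imwrite(f'pics/scene_z{tag}.png',np.clip(c.astype(float)*1.3,0,255).astype(np.uint8))
E
python3 look.py 5
```

```text
[-42.8215  11.0069  20.2936] [-7.0931  3.3884 14.3846] [0.9422 1.3504 0.2442]
```

View pics/scene_z5.png

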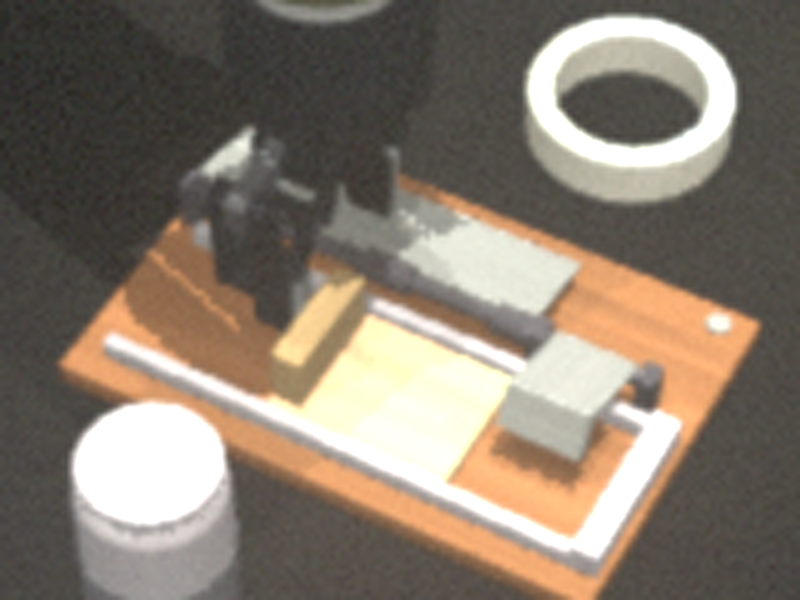

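{"fn": "jog_arm", "kwargs": {
  "travel": [
    [0.00295,0.00052,0],
    [0.00295,0.00052,0],
    [0.00295,0.00052,0],
    [0.00295,0.00052,0],
    [0.00295,0.00052,0],
    [0.00295,0.00052,0],
    [0.00295,0.00052,0],
    [0.00295,0.00052,0],
    [0.00295,0.00052,0],
    [0.00295,0.00052,0],
    [0.00295,0.00052,0],
    [0.00295,0.00052,0],
    [0.00295,0.00052,0],
    [0,0,0],
    [0,0,0]
  ],
  "dr": [
    [0,0,0],
    [0,0,0],
    [0,0,0],
    [0,0,0],
    [0,0,0],
    [0,0,0],
    [0,0,0],
    [0,0,0],
    [0,0,0],
    [0,0,0],
    [0,0,0],
    [0,0,0],
    [0,0,0],
    [0,0,0],
    [0,0,0]
  ]
}}

```text
time_s: 8.4
position: [0.5569, 0.0594, 0.0205]
tool_rot: [[-0.985, -0.174, -0.003], [-0.174, 0.985, 0.001], [0.002, 0.001, -1.0]]
ft_force: [-6.2, 2.4, 13.6]
grip_width: 0.0663
```

```bash
python3 look.py 6
```

```text
[-3.6394 11.0205 20.4702] [-6.1671  2.4432 13.6443] [0.9567 1.3645 0.2562]
```

View pics/scene_z6.png

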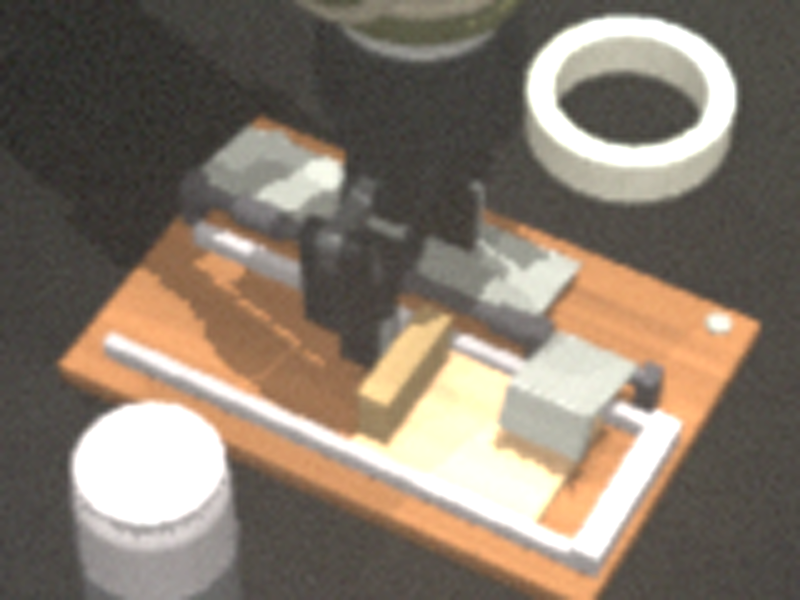

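The nose has passed under the raised jaw, with its edge near (560,490). About 17 mm remain.

{"fn": "jog_arm", "kwargs": {
  "travel": [
    [0.00197,0.00035,0],
    [0.00197,0.00035,0],
    [0.00197,0.00035,0],
    [0.00197,0.00035,0],
    [0.00197,0.00035,0],
    [0.00197,0.00035,0],
    [0.00197,0.00035,0],
    [0,0,0],
    [0,0,0]
  ],
  "dr": [
    [0,0,0],
    [0,0,0],
    [0,0,0],
    [0,0,0],
    [0,0,0],
    [0,0,0],
    [0,0,0],
    [0,0,0],
    [0,0,0]
  ]
}}

```text
time_s: 9.2
position: [0.5706, 0.0618, 0.0205]
tool_rot: [[-0.985, -0.174, -0.003], [-0.174, 0.985, 0.001], [0.003, 0.001, -1.0]]
ft_force: [-8.4, 2.4, 13.7]
grip_width: 0.0659
```

{"fn": "jog_arm", "kwargs": {
  "travel": [
    [0.00098,0.00017,0],
    [0.00098,0.00017,0],
    [0,0,0],
    [0,0,0]
  ],
  "dr": [
    [0,0,0],
    [0,0,0],
    [0,0,0],
    [0,0,0]
  ]
}}

```text
time_s: 9.53
position: [0.5722, 0.0621, 0.0205]
tool_rot: [[-0.985, -0.174, -0.004], [-0.174, 0.985, 0.001], [0.003, 0.001, -1.0]]
ft_force: [-9.0, 0.7, 13.7]
grip_width: 0.066
```

```bash
python3 look.py 7
```

```text
[11.9094 11.0263 20.4587] [-9.0367  0.6793 13.7083] [0.7527 1.5927 0.2822]
```

View pics/scene_z7.png

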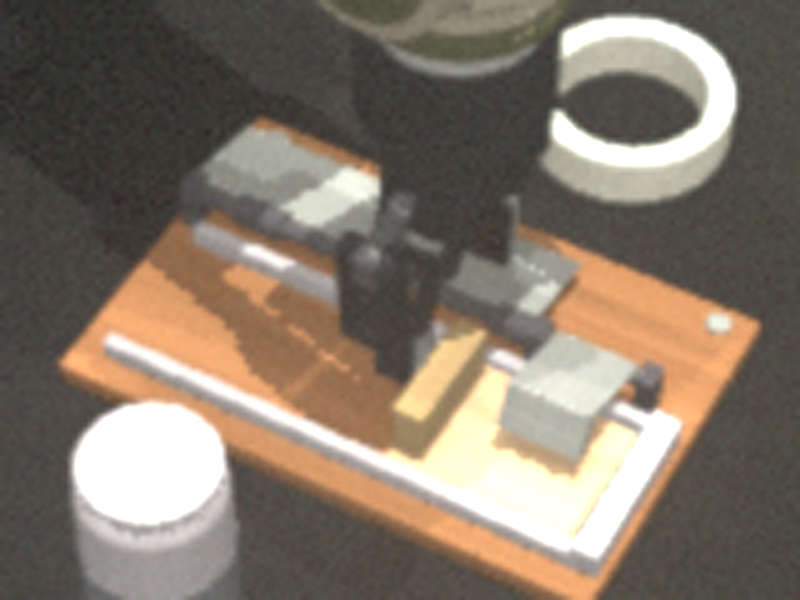

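{"fn": "jog_arm", "kwargs": {
  "travel": [
    [0.00098,0.00017,0],
    [0.00098,0.00017,0],
    [0,0,0],
    [0,0,0]
  ],
  "dr": [
    [0,0,0],
    [0,0,0],
    [0,0,0],
    [0,0,0]
  ]
}}

```text
time_s: 9.92
position: [0.5741, 0.0625, 0.0204]
tool_rot: [[-0.985, -0.174, -0.004], [-0.174, 0.985, 0.001], [0.004, 0.001, -1.0]]
ft_force: [-9.6, 1.6, 14.0]
grip_width: 0.0662
```

{"fn": "jog_arm", "kwargs": {
  "travel": [
    [0.00098,0.00017,0],
    [0,0,0],
    [0,0,0]
  ],
  "dr": [
    [0,0,0],
    [0,0,0],
    [0,0,0]
  ]
}}

```text
time_s: 10.17
position: [0.575, 0.0626, 0.0204]
tool_rot: [[-0.985, -0.174, -0.004], [-0.174, 0.985, 0.001], [0.004, 0.001, -1.0]]
ft_force: [-9.8, 1.1, 13.8]
grip_width: 0.0662
```

{"fn": "jog_arm", "kwargs": {
  "travel": [
    [0.00098,0.00017,0],
    [0,0,0],
    [0,0,0]
  ],
  "dr": [
    [0,0,0],
    [0,0,0],
    [0,0,0]
  ]
}}

```text
time_s: 10.42
position: [0.5751, 0.0626, 0.0204]
tool_rot: [[-0.985, -0.174, -0.006], [-0.174, 0.985, 0.0], [0.006, 0.002, -1.0]]
ft_force: [-13.3, -0.6, 17.0]
grip_width: 0.0661
```

{"fn": "jog_arm", "kwargs": {
  "travel": [
    [0.00098,0.00017,0],
    [0,0,0],
    [0,0,0]
  ],
  "dr": [
    [0,0,0],
    [0,0,0],
    [0,0,0]
  ]
}}

```text
time_s: 10.67
position: [0.5751, 0.0626, 0.0203]
tool_rot: [[-0.985, -0.174, -0.009], [-0.174, 0.985, 0.0], [0.009, 0.002, -1.0]]
ft_force: [-18.3, -1.2, 19.5]
grip_width: 0.0662
```

```bash
python3 look.py 8
```

```text
[14.7937 11.0492 20.3466] [-18.3499  -1.2141  19.4803] [0.1483 2.8888 0.0218]
```

View pics/scene_z8.png

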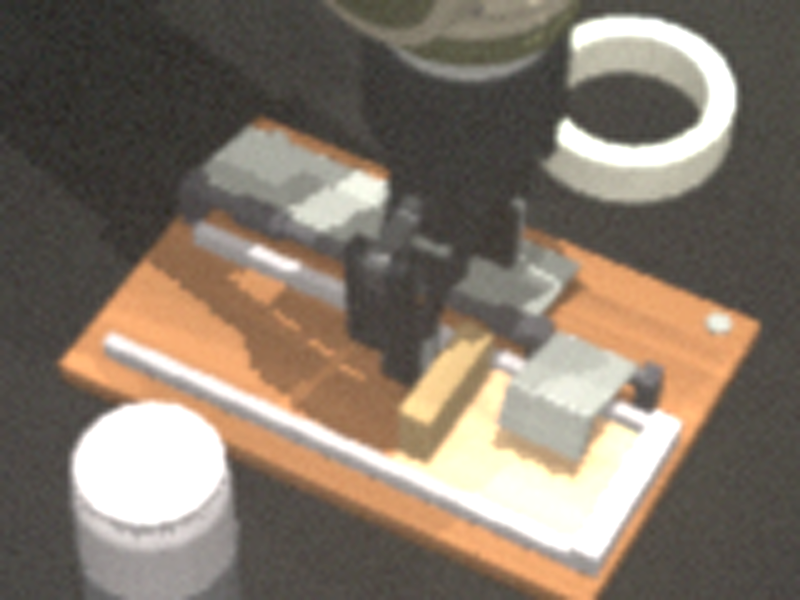

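It is home: the TCP stalled at jig x = 14.8 mm while the push force rose by about 8 N, and in the picture the plywood meets the stop. I'll back off with the tail still held, check, then lift.

{"fn": "jog_arm", "kwargs": {
  "travel": [
    [-0.00098,-0.00017,0],
    [-0.00098,-0.00017,0],
    [-0.00098,-0.00017,0],
    [-0.00098,-0.00017,0],
    [-0.00098,-0.00017,0],
    [-0.00098,-0.00017,0],
    [0,0,0],
    [0,0,0]
  ],
  "dr": [
    [0,0,0],
    [0,0,0],
    [0,0,0],
    [0,0,0],
    [0,0,0],
    [0,0,0],
    [0,0,0],
    [0,0,0]
  ]
}}

```text
time_s: 11.38
position: [0.5747, 0.0625, 0.0216]
tool_rot: [[-0.985, -0.173, 0.006], [-0.173, 0.985, 0.002], [-0.006, 0.001, -1.0]]
ft_force: [2.0, 7.0, 12.8]
grip_width: 0.0658
```

```bash
python3 look.py 9
```

```text
[14.4351 10.9775 21.6251] [ 2.0415  6.965  12.8464] [ 1.6159 -0.3022 -0.1398]
```

View pics/scene_z9.png

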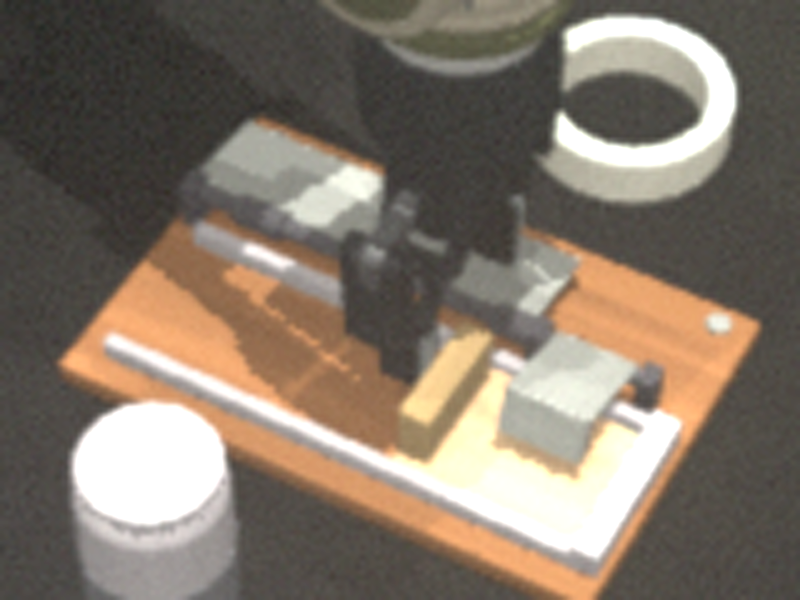

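{"fn": "jog_arm", "kwargs": {
  "travel": [
    [-0.00098,-0.00017,0],
    [-0.00098,-0.00017,0],
    [-0.00098,-0.00017,0],
    [-0.00098,-0.00017,0],
    [0,0,0],
    [0,0,0]
  ],
  "dr": [
    [0,0,0],
    [0,0,0],
    [0,0,0],
    [0,0,0],
    [0,0,0],
    [0,0,0]
  ]
}}

```text
time_s: 11.93
position: [0.5724, 0.0614, 0.0222]
tool_rot: [[-0.985, -0.172, 0.01], [-0.172, 0.985, 0.001], [-0.01, -0.0, -1.0]]
ft_force: [6.1, 6.0, 13.6]
grip_width: 0.0659
```

```bash
python3 look.py 10
```

```text
[11.9601 10.2764 22.1778] [ 6.0905  5.9931 13.553 ] [ 1.3646 -1.0033 -0.2363]
```

View pics/scene_z10.png

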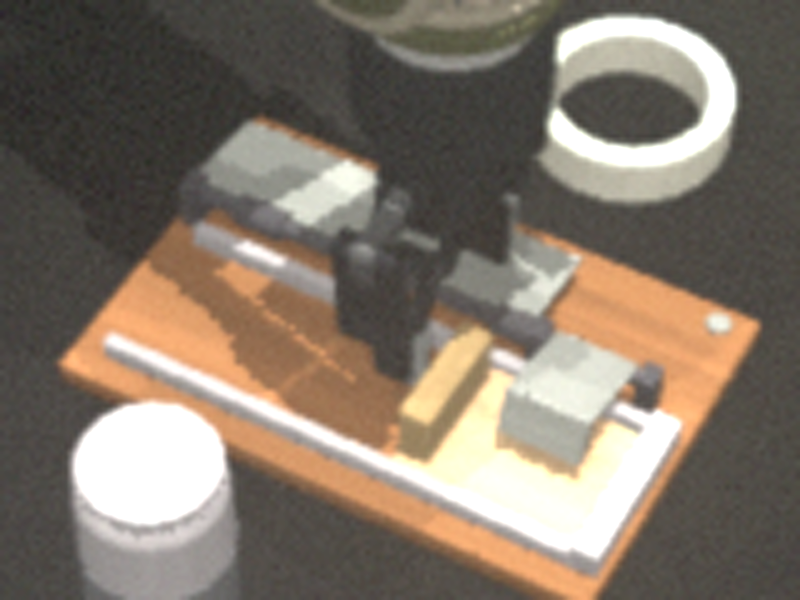

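The pattern stayed home: its batten corner is still at (402,405), the finger has left it, and the jaw is still up. Now I'll lift clear.

{"fn": "jog_arm", "kwargs": {
  "travel": [
    [0,0,0.003],
    [0,0,0.003],
    [0,0,0.004],
    [0,0,0.005],
    [0,0,0.006],
    [0,0,0.008],
    [0,0,0.012],
    [0,0,0.02],
    [0,0,0.03],
    [0,0,0.03],
    [0,0,0.03],
    [-0.02,0,0.02],
    [-0.03,0,0.02],
    [-0.03,0.01,0],
    [-0.03,0.02,0],
    [-0.03,0.02,0],
    [-0.03,0.02,0],
    [0,0,0],
    [0,0,0],
    [0,0,0]
  ],
  "dr": [
    [0,0,0],
    [0,0,0],
    [0,0,0],
    [0,0,0],
    [0,0,0],
    [0,0,0],
    [0,0,0],
    [0,0,0],
    [0,0,0],
    [0,0,0],
    [0,0,0],
    [0,0,0],
    [0,0,0],
    [0,0,0],
    [0,0,0],
    [0,0,0],
    [0,0,0],
    [0,0,0],
    [0,0,0],
    [0,0,0]
  ]
}}

```text
time_s: 13.65
position: [0.3994, 0.1306, 0.2112]
tool_rot: [[-0.985, -0.174, 0.001], [-0.174, 0.985, -0.0], [-0.001, -0.0, -1.0]]
ft_force: [-0.3, -0.4, 0.3]
grip_width: 0.0661
```

```bash
python3 look.py 11; python3 - <<'E'
from h import *
np.set_printoptions(precision=1,suppress=True)
im=snap('top','11'); x0,y0,x1,y1=(150,180,370,330)
cv2.imwrite('pics/top_z11.png',cv2.resize(im['color'][y0:y1,x0:x1,::-1],None,fx=3,fy=3,interpolation=cv2.INTER_CUBIC))
im=load('scene','11'); x0,y0=330,185; c=cv2.resize(im['color'][185:265,330:410,::-1],None,fx=7,fy=7,interpolation=cv2.INTER_CUBIC)
for th,col in ((0,(255,0,0)),(.1,(0,255,255)),(.3,(0,255,0))):
    for x in(56,92):
      for y,z in((-32,35),(-32,13.5)):
        d=np.array([y-15,z-30.]); cc,ss=np.cos(-th),np.sin(-th); r=[cc*d[0]-ss*d[1],ss*d[0]+cc*d[1]]
        u=(proj(im,jw((x,15+r[0],30+r[1])))-[x0,y0])*7+3
        cv2.circle(c,tuple(int(round(a)) for a in u),3,col,-1)
for p in ((25,-56,46),(25,-4,46),(105,-60,18)):
    u=(proj(im,jw(p))-[x0,y0])*7+3; cv2.circle(c,tuple(int(round(a)) for a in u),3,(255,0,255),-1)
cv2.imwrite('pics/scene_j11.png',c)
E
```

```text
[-146.4666  108.3083  211.2427] [-0.3487 -0.4324  0.3112] [-0.061  -0.0073  0.0039]
```

View pics/scene_z11.png

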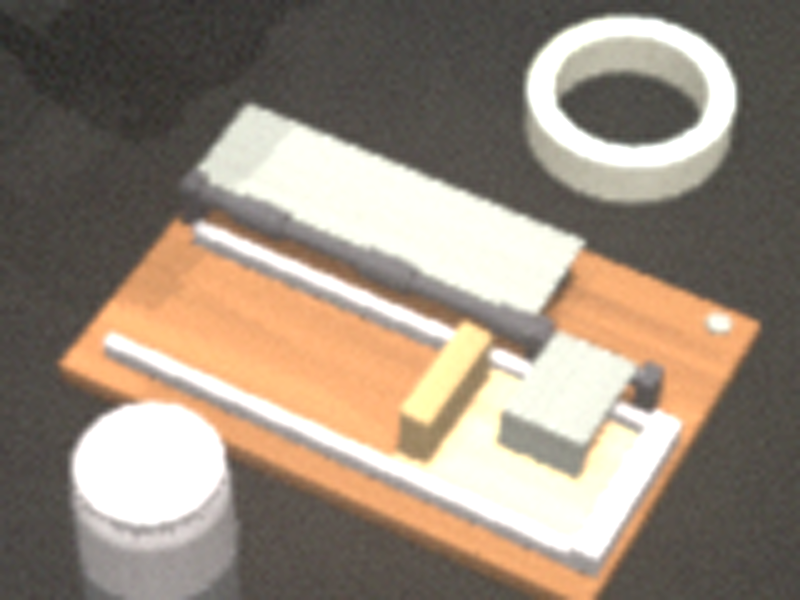

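View pics/scene_j11.png

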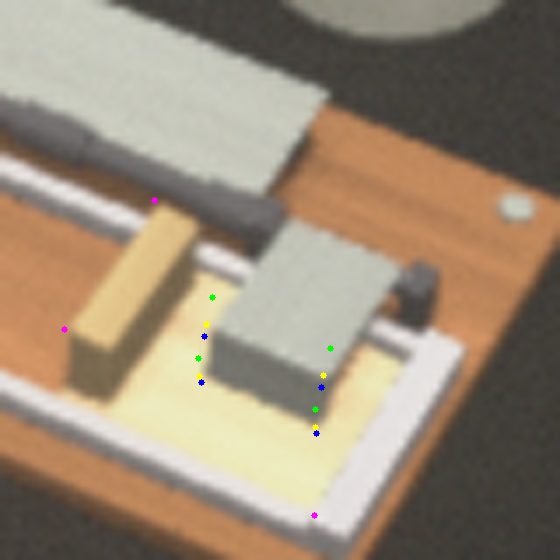

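View pics/top_z11.png

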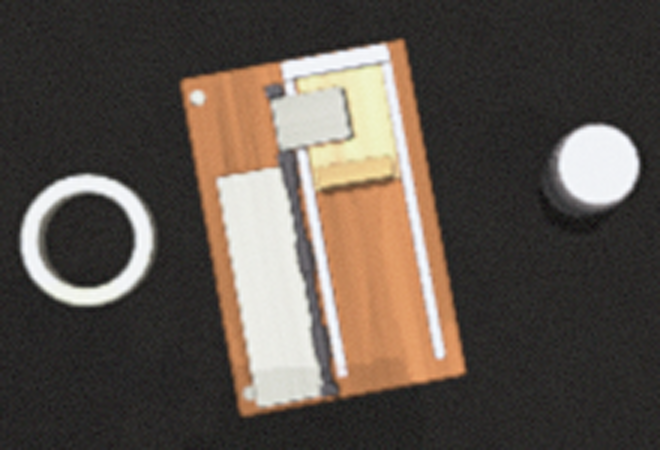

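```bash
python3 -c "
from h import *
print(close_job())"
```

```text
the job is handed in; nothing more can be done
None
```

The pattern is in the jig with its nose against the end stop, and the clip has sprung down onto it. I handed the job in at about 14 s of the 45 s allowed.

- **What I did:** I turned the gripper to the jig's axis and set the fingers about 66 mm apart. One fingertip pressed the tail down until the jaw stood at roughly 0.35 to 0.4 rad, going by the camera. The other pushed the batten along the channel, about 72 mm by the pattern's starting position in the picture.
- **Home check:** The TCP stalled at jig x = 14.8 mm, where I had expected about 14 mm. The push force rose by about 8 N there. I then backed off about 3 mm with the tail still held before lifting straight up and moving clear.
- **Final pictures:** Both views show the nose against the stop with no visible gap. The jaw is down on the plate and the tail is back up. The can and the tape roll have not moved, and the arm never went near the mallet. The wrist force read about zero with the arm clear.
- **Disagreements:**
  - The fingertips sat about 8 mm behind the TCP at this opening, so the tail was touched lower than the nominal height.
  - The projected check points are off by 1 to 2 pixels, within the stated calibration error. From the pictures alone, home is therefore confirmed only to about 2 mm, and the rest rests on the force stall.
  - While backing off, the arm first flexed against friction on the tail, so I had to back off in two steps.

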